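# Cap the ball model and hold the lamp shutter half open

## Task

Finish the close-packing model in front of the lamp: lift the wooden ball off its little ring stand and set it gently into the hollow on top of the three balls in the dish, so that it rests there by itself as a pyramid. Then slide the lamp's sprung shutter against its spring to half of its travel, so that the half-open window lights the model, and finish while still holding it there: do not let go. Leave the jar, the beaker and the brass weight where they are.

Things in the scene. Friction and masses are not known exactly. Their poses are not given: they have to be found in the camera images.
- ball_center (a point): centre of the loose wooden ball, diameter 44 mm, about 35 g (hidden, varies). It starts on the ring stand with its centre 33 mm above the bench. Only the position matters, the ball may turn.
- stand: black ring stand that the ball starts on, fixed to the bench, outer diameter 37 mm, 16 mm tall; origin at the centre of its underside.
- dish: round white dish in front of the lamp's window, fixed; outer diameter 105 mm, floor 5 mm thick, rim 24 mm above the bench; origin at the centre of its underside, z up. Three balls lie in it at any angle, centres 27 and tops 49 mm above the bench, about 25.5 mm from its axis. The hollow is over the dish's centre: a fourth ball resting there has its centre about 62.5 mm above the bench.
- base0_center (a point): centre of one of the three 44 mm wooden balls in the dish (loose, 35 g).
- base1_center (a point): centre of the second ball in the dish.
- base2_center (a point): centre of the third ball in the dish.
- lamp: white lamp house, a box 120 (x) by 200 (y) by 120 mm tall, fixed; origin at the centre of its underside, z up. The 60 mm square window (centre y = -40 mm, 60 mm up) is in its +x face; the shutter slides over it towards the lamp's +y to open. Three thin dark lines on the front edge of its top mark the tab's middle when shut, half and fully open (y = -40, -10, +20 mm).
- tab (a point): point in the shutter's grip tab, moving with it. The tab is an upright dark steel block above the lamp's front edge, 24 mm (lamp's x) by 14 mm (lamp's y, the sliding direction), from 125 to 167 mm above the bench; the lamp's top is at 120 mm. The point is on its middle line, 148 mm up, at x = 65, y = -40 mm + joint value in the lamp's frame. Axes as the lamp's.
- shutter (a joint): how far the shutter is slid open along the lamp's +y, m: 0 shut, 0.030 half travel, 0.060 fully open. A spring pulls it shut: 3 N when shut, rising by 1.5 N per 10 mm (7.5 N at half, 12 N fully open), and it springs back when let go. It starts shut.
- jar: closed glass jar with white cap, diameter 66 mm, 100 mm tall; a bystander; origin at the centre of its underside.
- beaker: open glass beaker, diameter 68 mm, 90 mm tall; a bystander, origin at the centre of its underside.
- weight: brass weight with a small knob, diameter 40 mm, 50 mm tall; a bystander; origin at the centre of its underside.
Not all that is in view belongs to the job. Leave any green, red or turquoise look-alike of the part that bears base2_center alone.

How it is judged:
On the way:
1. the fourth ball rests by itself in the hollow on the three balls, while the shutter is still shut (horizontal distance between ball_center and dish below 0.007 m and z of ball_center in the frame of dish between 0.057 and 0.067 m and contact force between each of the arm, the fingers and ball below 0.05 N and linear speed of ball below 0.03 m/s and value of joint shutter below 0.006 m), for 0.3 s.
At the end, for the whole second after the job is handed in: Shutter still at half travel (30 mm, within 5 mm), held by the fingers alone with over 2 N. The fourth ball rests untouched on the three in the dish, within 7 mm of the dish's axis, its centre 57 to 67 mm above the dish's underside; the three within 32 mm of the axis (value of joint shutter between 0.025 and 0.035 m and velocity of joint shutter between -0.01 and 0.01 m/s and contact force between the fingers and shutter above 2 N and contact force between each of jar, beaker, weight and shutter below 0.1 N and horizontal distance between ball_center and dish below 0.007 m and z of ball_center in the frame of dish between 0.057 and 0.067 m and contact force between each of the arm, the fingers and ball below 0.05 N and linear speed of ball below 0.03 m/s and horizontal distance between each of base0_center, base1_center, base2_center and dish below 0.032 m); the arm keeps its last pose, push and grip.
It fails at once if the jar, beaker or weight is moved by more than 20 mm (distance of any of jar, beaker, weight from where it was at the start of the episode above 0.02 m).
It fails at once if the ball is dropped or thrown (moves freely faster than 0.6 m/s, a fall of about 18 mm) (contact force between the fingers and ball below 0.01 N and linear speed of ball above 0.6 m/s).
It also fails if it takes over 51 s, if anything falls off the work surface, if the arm or the gripper's body presses on something with over 40 N, if the wrist force passes 120 N, or if a joint passes its speed limit or range.

## Robot

A 6-joint arm with a two-finger parallel gripper is mounted at the origin on the work surface. World frame = base frame: x ahead of the robot, y to its left, z up, the work surface at z = 0. Lengths are in m, angles in rad, forces in N, time in s.
With the tool pointing down it reaches from about 0.35 to 0.85 m from the base axis. Payload 8.1 kg.
Tool frame: the origin (TCP) lies on the centre line of the jaws, within the pads' length; the fingertips stand robot.tip_extent ahead of it and the grasp point (between the pads) lies 11 mm behind it (robot.tip_extent is the distance from the TCP to the fingertips, in m); y points along the fingers, z is the direction in which the jaws open and shut, and the axes are right-handed (so a half turn about y gives the same grasp; the last joint's range is limited). The gripper opens to 93 mm and grips with 3 to 60 N. Pads are 15 mm wide; open, the fingers measure 128 mm over their backs; the gripper's body (75 mm by 188 mm) begins 65 mm behind the grasp point.
Start: joints at [-1.429, 0.13, 1.488, -0, 1.523, -0.085], TCP at [0.135, -0.585, 0.227] pointing down, gripper open.
Joint ranges: [-2.96, 2.96], [-0.89, 2.26], [0.02, 2.5], [-1.34, 4.48], [0, 2.73], [-2.66, 2.66]. Speed limits (rad/s): [2.39, 2.39, 2.79, 3.14, 3.14, 3.14].

## Interface

Orientations are given as a rotation vector (axis times angle).
In Python, from plant import monitor, optics, robot gives the robot as it stands.
- The arm moves only by the shell command python3 -m inch 'ROWS' [OPENING] [FORCE]. ROWS is JSON, a list that holds one entry, the list of rows, each a list of 6 numbers: the shift along the tool's x, y, z in mm, then the turn, a rotation vector about the tool's x, y, z in rad. A call has 1 to 8 rows; each row shifts and turns the commanded pose from where the row before left it, along the tool's axes as they then stand; what a row does not reach is not made up. A row lasts 1/8 s, in which the tool goes at most 62.5 mm and 10.7 degrees, less where a joint would pass 70% of its speed; a pose out of reach is approached as far as the arm can. A call is refused whole if a number of a shift passes 62.5 or a number of a turn 0.188, either way. A call with a gripper value outside its range is refused whole. OPENING is the finger opening in mm, from 0 to 93, set as the call begins (- or left out, the last holds). The fingers move at their own pace and stop on an object; FORCE is the grip in N (left out, the last holds). Time passes only in rows, so rows that do not move let the fingers close. It gives the time, the measured TCP pose, the force and the opening at its end, in the units of the state.
- monitor.read_state(): the state, without advancing time (a new reading comes with each control period).
- optics.read_camera(name): name is "side" or "top"; returns a dict with "image" (480x640x3 uint8, blue, green, red), "fx", "fy", "cx", "cy" (pixels), "k1" (the pictures are not rectified: a ray, as slopes to the right and down, at radius r is drawn at 1 + k1 r^2 times it, then the intrinsics apply), "rvec" (rotation vector, rad) and "tvec" (3), from world to camera coordinates, as OpenCV has them. Camera axes: x right, y down, z forward; pixel columns grow to the right and rows downward; lengths in m; the calibration is good to about 2 mm. A picture is of the moment at which its call begins. There is no depth.
- robot.close_job(): hands the job in, once; it reports no verdict.
The state is a dict: "t": time; "q": joint angles; "dq": joint speeds; "joint_torque": joint torques, N m; "tool_pos": TCP position; "orientation": TCP orientation; "force": force on the tool from outside, world axes, zero at the start; "wrist_torque": the same for the moment, N m; "opening": finger opening in m.
Only numpy, scipy, OpenCV 4.12 (cv2) and the standard library are available. Lean on these libraries where they do the work, as an engineer would, in place of code of your own. Each camera call takes 0.05 s, during which the arm holds its last target.

## Working session

There is one attempt and no reset: what is moved stays moved. The work goes in short steps, Python scripts to look and compute and a shell command to move; the robot and the scene stay as the last step left them, time stands still between calls to the robot, and variables do not carry over. Pictures are saved under pics/ and viewed, and the job is handed in when it is done.

```bash
ls; mkdir -p pics
python3 - <<'E'
from plant import monitor, optics, robot
import cv2
print(monitor.read_state(), robot.tip_extent)
for n in("side","top"):
    c=optics.read_camera(n); cv2.imwrite(f"pics/{n}0.png",c["image"]); c.pop("image"); print(n,c)
E
```

```text
pics
{'t': 0.0, 'q': array([-1.42938302e+00,  1.31178283e-01,  1.48924084e+00, -1.90688836e-05,
        1.52301574e+00, -8.54234687e-02]), 'dq': array([ 0.0011205 ,  0.00092583,  0.00038392,  0.00049816,  0.00067865,
       -0.00115226]), 'joint_torque': array([-1.14041401e-05, -5.59847867e+01, -4.91753519e+01,  7.68774748e-02,
        3.60213860e-02, -1.35950499e-04]), 'tool_pos': array([ 0.13486149, -0.58408457,  0.22559833]), 'orientation': array([-0.23943684,  2.10331628, -2.09942276]), 'force': array([-0.59455242, -0.77067962,  0.00319186]), 'wrist_torque': array([-0.03937375,  0.01883961, -0.03796033]), 'opening': 0.09276711148926148} 0.008
side {'fx': 546.6996603425505, 'fy': 546.6996603425505, 'cx': 322.47720476454555, 'cy': 242.16553764166017, 'k1': 0.006670729174032435, 'rvec': array([ 2.28863469, -0.2626647 ,  0.12974287]), 'tvec': array([-0.58666139,  0.18429584,  0.86918181])}
top {'fx': 565.0209471175422, 'fy': 565.0209471175422, 'cx': 325.3855723315122, 'cy': 229.7414367447175, 'k1': -0.08456545871469492, 'rvec': array([ 2.12789502, -2.16366389,  0.16576464]), 'tvec': array([0.00513686, 0.60773683, 0.99375832])}
```

View pics/side0.png

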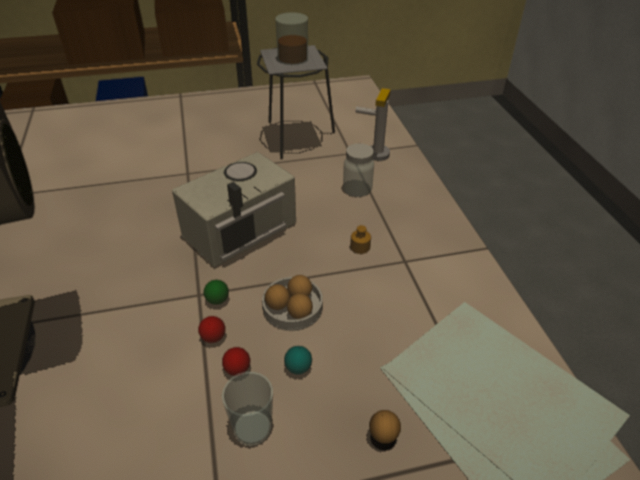

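View pics/top0.png

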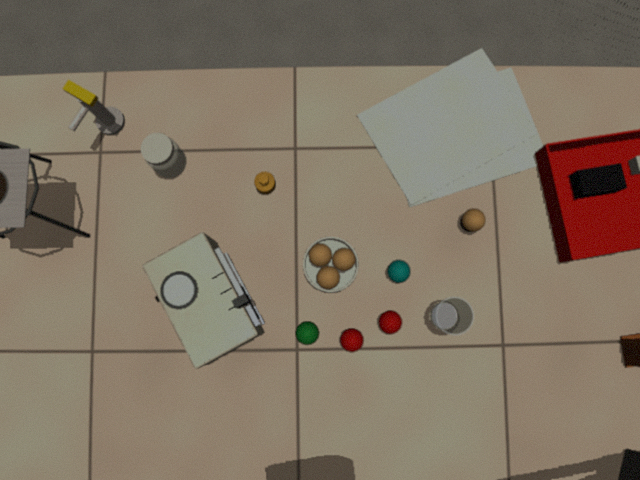

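The wooden ball is at side (385,427) and top (473,220), on its black stand. The dish holding three wooden balls is at top (330,265) and side (293,303). The possible mix-ups, with top pixels, are:
- green (307,333)
- red (352,340) and (390,322)
- turquoise (399,271)
- the three wooden balls in the dish, (320,255), (344,260) and (328,278)
- the brass weight (265,182)

The one I want is the lone wooden ball on the stand. Next I'll measure and take a close crop.

```bash
cat > h.py <<'E'
import numpy as np, cv2
from scipy.spatial.transform import Rotation as R
from plant import monitor, optics, robot
def ray(c,u,v):
    p=np.array([(u-c["cx"])/c["fx"],(v-c["cy"])/c["fy"]]); s=p.copy()
    for _ in range(20): s=p/(1+c["k1"]*(s@s))
    Rm=cv2.Rodrigues(c["rvec"])[0]; o=-Rm.T@c["tvec"]; d=Rm.T@np.array([*s,1]); return o,d/np.linalg.norm(d)
def onz(c,u,v,z):
    o,d=ray(c,u,v); return o+d*(z-o[2])/d[2]
def proj(c,P):
    Rm=cv2.Rodrigues(c["rvec"])[0]; X=Rm@np.array(P)+c["tvec"]; s=X[:2]/X[2]; s=s*(1+c["k1"]*(s@s))
    return s*[c["fx"],c["fy"]]+[c["cx"],c["cy"]]
def tri(c1,p1,c2,p2):
    o1,d1=ray(c1,*p1); o2,d2=ray(c2,*p2)
    t=np.linalg.lstsq(np.c_[d1,-d2],o2-o1,rcond=None)[0]
    a=o1+d1*t[0]; b=o2+d2*t[1]; return (a+b)/2,np.linalg.norm(a-b)
E
python3 - <<'E'
from h import *
np.set_printoptions(precision=4,suppress=True)
S=optics.read_camera("side");T=optics.read_camera("top")
for n,c in(("side",S),("top",T)):
    hsv=cv2.cvtColor(c["image"],cv2.COLOR_BGR2HSV)
    m=cv2.inRange(hsv,(8,120,50),(22,255,255))
    k,_,st,ce=cv2.connectedComponentsWithStats(m)
    for i in range(1,k):
        if st[i,4]>60: print(n,st[i],ce[i],onz(c,*ce[i],.033))
crop=lambda c,x,y,w,h,s:cv2.resize(c["image"][y:y+h,x:x+w],None,fx=s,fy=s,interpolation=cv2.INTER_CUBIC)
cv2.imwrite("pics/a.png",cv2.resize(np.hstack([crop(S,335,380,100,100,4),crop(T,423,170,100,100,4)]),(800,400)))
cv2.imwrite("pics/b.png",crop(T,130,220,250,160,3))
cv2.imwrite("pics/c.png",crop(S,160,140,200,195,3))
E
```

```text
side [  0   0  59  45 333] [29.2823 35.0781] [-0.0642  1.2876  0.033 ]
side [   0    0  243   91 2986] [138.0814  63.0147] [0.2785 0.9976 0.033 ]
side [143  12  15  19  78] [151.6538  25.6282] [0.3189 1.2926 0.033 ]
side [146  32  14  11 100] [152.19  37.37] [0.3201 1.1886 0.033 ]
side [278  35  29  26 338] [292.0473  42.8166] [0.7522 1.052  0.033 ]
side [ 3 58 27  8 84] [13.6786 62.0357] [-0.0767  1.0794  0.033 ]
side [375  87  16  20 131] [382.2214  97.3817] [0.9186 0.637  0.033 ]
side [351 225  20  29 451] [360.3459 239.6142] [0.6991 0.0949 0.033 ]
side [ 265  275   47   43 1335] [291.4487 296.2592] [ 0.5439 -0.019   0.033 ]
side [370 410  30  33 772] [384.7487 425.8795] [ 0.6233 -0.284   0.033 ]
top [254 172  21  21 336] [264.244  181.6905] [0.7033 0.1088 0.033 ]
top [462 209  23  22 373] [473.2842 219.5121] [ 0.6245 -0.2834  0.033 ]
top [309 244  22  22 373] [319.6729 254.6434] [0.5632 0.0063 0.033 ]
top [317 249  38  40 757] [335.4069 268.1334] [ 0.5377 -0.0223  0.033 ]
top [621 334  19   6  74] [631.3378 336.5811] [ 0.3985 -0.5729  0.033 ]
```

View pics/a.png

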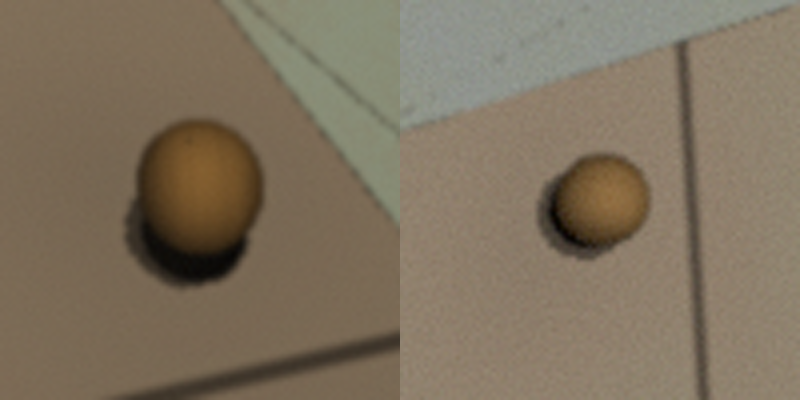

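View pics/b.png

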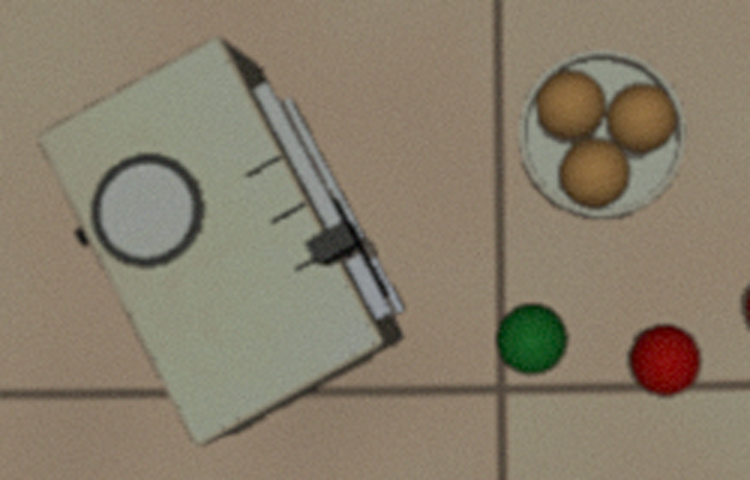

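View pics/c.png

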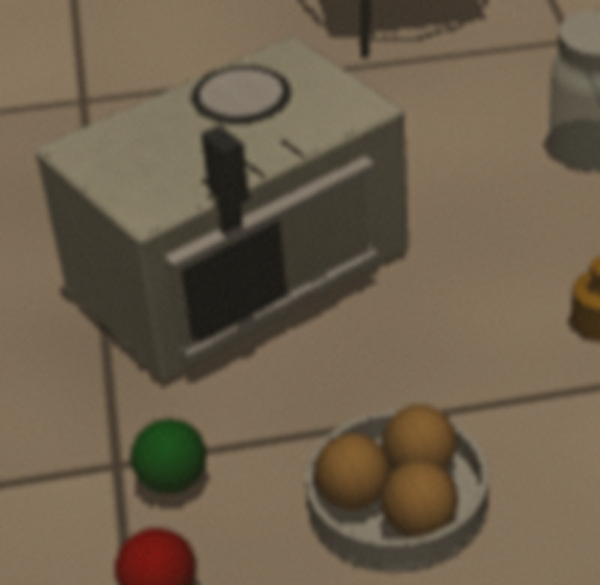

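The crop shows the lone wooden ball on its black ring stand, which confirms the choice. The lamp tab sits at the lowest mark, so the shutter is shut. Next I'll measure the dish, base balls, lamp and tab.

Run:
```python
from h import *
np.set_printoptions(precision=4,suppress=True)
S=optics.read_camera("side");T=optics.read_camera("top")
C={}
for n,c in(("side",S),("top",T)):
    hsv=cv2.cvtColor(c["image"],cv2.COLOR_BGR2HSV)
    m=cv2.inRange(hsv,(8,110,50),(22,255,255))
    up=cv2.resize(c["image"],None,fx=4,fy=4,interpolation=cv2.INTER_CUBIC)
    # lone ball
    m2=m.copy(); x0,y0,x1,y1=((360,400,410,455) if n=="side" else (455,200,492,240))
    q=np.zeros_like(m); q[y0:y1,x0:x1]=m[y0:y1,x0:x1]
    ct=max(cv2.findContours(q,cv2.RETR_EXTERNAL,cv2.CHAIN_APPROX_NONE)[0],key=cv2.contourArea)
    (e,r)=cv2.minEnclosingCircle(ct); el=cv2.fitEllipse(ct); C[n]=el[0]; print(n,"ball",e,r,el, onz(c,*el[0],.033))
    x0,y0,x1,y1=((255,265,330,330) if n=="side" else (295,230,365,300))
    g=cv2.resize(m[y0:y1,x0:x1],None,fx=4,fy=4,interpolation=cv2.INTER_CUBIC)
    g=cv2.GaussianBlur((g>127).astype(np.uint8)*255,(0,0),3)
    R0=44 if n=="top" else 50
    cs=cv2.HoughCircles(g,cv2.HOUGH_GRADIENT,1,60,param1=100,param2=12,minRadius=R0-6,maxRadius=R0+8)
    P=[]
    for k in cs[0][:5]:
        u,v=(k[0]+.5)/4-.5+x0,(k[1]+.5)/4-.5+y0; p=onz(c,u,v,.027);P.append(p); print(n,"base",u,v,k[2]/4,p)
    P=np.array(P[:3]); A=np.c_[2*P[:,:2],np.ones(3)]; s=np.linalg.solve(A,(P[:,:2]**2).sum(1)); print("circumc",s[:2],"mean",P.mean(0),np.linalg.norm(P[:,:2]-s[:2],axis=1))
print("tri ball",tri(S,C["side"],T,C["top"]))
# lamp top corners (rough, from crops)
f=lambda x,y,ox,oy:((x+.5)/3-.5+ox,(y+.5)/3-.5+oy)
for a in[(220,38),(40,135),(200,445),(382,345)]: print("lampT",onz(T,*f(*a,130,220),.12))
for a in[(37,155),(292,38),(403,113),(142,243)]: print("lampS",onz(S,*f(*a,160,140),.12))
for a in[(280,159),(304,205),(297,269)]: print("marks",onz(T,*f(*a,130,220),.12))
for nm,c,pix in(("jar",T,(158,151)),("beaker",T,(445,317)),("tabtopT",T,f(330,240,130,220))): print(nm,onz(c,*pix,{"jar":.1,"beaker":.09}.get(nm,.167)))
print("tabtopS",onz(S,*f(222,136,160,140),.167))
print("dish rim T",onz(T,*f(602,136,130,220),.024),onz(T,*f(520,136,130,220),.024),onz(T,*f(685,136,130,220),.024))
```

```text
side ball (385.09808349609375, 425.69378662109375) 16.44074058532715 ((384.81689453125, 425.7644348144531), (29.61382293701172, 32.188045501708984), 159.77554321289062) [ 0.6235 -0.2838  0.033 ]
side base 299.0 305.0 12.4 [ 0.5534 -0.0359  0.027 ]
side base 299.0 286.0 11.575 [0.5622 0.0074 0.027 ]
side base 277.75 296.5 12.7 [ 0.5218 -0.0088  0.027 ]
circumc [ 0.5465 -0.012 ] mean [ 0.5458 -0.0125  0.027 ] [0.0249 0.0249 0.0249]
top ball (473.1943054199219, 219.35491943359375) 11.314627647399902 ((473.3492431640625, 219.50596618652344), (20.96096420288086, 21.766027450561523), 86.4428482055664) [ 0.6245 -0.2835  0.033 ]
top base 319.75 254.5 10.875 [0.5641 0.0062 0.027 ]
top base 343.5 258.75 10.875 [ 0.5554 -0.0379  0.027 ]
top base 327.5 277.0 11.0 [ 0.522  -0.0075  0.027 ]
circumc [ 0.5472 -0.0134] mean [ 0.5472 -0.0131  0.027 ] [0.0258 0.0258 0.0258]
tri ball (array([ 0.6241, -0.2836,  0.0325]), np.float64(0.0009544539259632125))
lampT [0.5955 0.2048 0.12  ]
lampT [0.5414 0.3072 0.12  ]
lampT [0.368  0.2135 0.12  ]
lampT [0.4217 0.1123 0.12  ]
lampS [0.3669 0.2064 0.12  ]
lampS [0.5377 0.3033 0.12  ]
lampS [0.5938 0.2013 0.12  ]
lampS [0.4228 0.1072 0.12  ]
marks [0.526  0.1698 0.12  ]
marks [0.4999 0.1561 0.12  ]
marks [0.4643 0.1599 0.12  ]
jar [0.7473 0.2932 0.1   ]
beaker [ 0.4449 -0.2092  0.09  ]
tabtopT [0.4788 0.1345 0.167 ]
tabtopS [0.4765 0.1354 0.167 ]
dish rim T [ 0.5445 -0.0132  0.024 ] [0.5453 0.0377 0.024 ] [ 0.5436 -0.0647  0.024 ]
```

```bash
cat >> h.py <<'E'
def plan(target, jaw_deg=None):
    s=monitor.read_state(); M=R.from_rotvec(s["orientation"]).as_matrix(); p=s["tool_pos"]
    d=M.T@(np.array(target)-p)*1000; print("t",s["t"],"pos",p.round(4),"shift tool mm",d.round(1),"open",s["opening"].round(4),"F",s["force"].round(1))
    print("jaw world deg",np.degrees(np.arctan2(M[1,2],M[0,2])).round(2),"y axis",M[:,1].round(4))
    if jaw_deg is not None:
        a=np.radians(jaw_deg); z=np.array([np.cos(a),np.sin(a),0]); y=np.array([0,0,-1.]); x=np.cross(y,z)
        print("turn rotvec tool",(R.from_matrix(M).inv()*R.from_matrix(np.c_[x,y,z])).as_rotvec().round(4))
E
python3 -c "
from h import *
M=R.from_rotvec(monitor.read_state()['orientation']).as_matrix();print(M.round(3))
plan([.624,-.2836,.12],0)"
```

```text
[[-0.974 -0.     0.225]
 [-0.225  0.001 -0.974]
 [-0.    -1.    -0.001]]Traceback (most recent call last):
  File "<string>", line 4, in <module>
    plan([.624,-.2836,.12],0)
    ~~~~^^^^^^^^^^^^^^^^^^^^^
  File "h.py", line 19, in plan
    d=M.T@(np.array(target)-p)*1000; print("t",s["t"],"pos",p.round(4),"shift tool mm",d.round(1),"open",s["opening"].round(4),"F",s["force"].round(1))
                                                                                                         ^^^^^^^^^^^^^^^^^^
AttributeError: 'float' object has no attribute 'round'
```

```bash
sed -i 's/s\["opening"\].round(4)/round(float(s["opening"]),4)/' h.py; python3 -c "
from h import *
plan([.624,-.2836,.12],28)"
```

```text
t 0.3 pos [ 0.1349 -0.5845  0.2263] shift tool mm [-544.2  106.4 -183.1] open 0.0929 F [-0.1  0.  -0.1]
jaw world deg -77.01 y axis [-1.e-04  6.e-04 -1.e+00]
turn rotvec tool [ 4.0000e-04 -1.8327e+00 -6.0000e-04]
```

```bash
python3 -m inch '[[[0,0,0,0,-0.18,0],[0,0,0,0,-0.18,0],[0,0,0,0,-0.18,0],[0,0,0,0,-0.18,0],[0,0,0,0,-0.18,0],[0,0,0,0,-0.18,0],[0,0,0,0,-0.18,0],[0,0,0,0,-0.18,0]]]' 80
python3 -m inch '[[[0,0,0,0,-0.18,0],[0,0,0,0,-0.18,0],[0,0,0,0,0,0]]]'
python3 -c "
from h import *
plan([.624,-.2836,.12],28)"
```

```text
t: 1.3
tool_pos: [0.1349, -0.5846, 0.2265]
orientation: [-1.256, 1.134, -1.134]
force: [-1.0, 0.5, 1.0]
opening: 0.0798
t: 1.68
tool_pos: [0.1349, -0.5846, 0.2265]
orientation: [-1.391, 0.868, -0.868]
force: [0.1, 0.5, -0.5]
opening: 0.0798
t 1.675 pos [ 0.1349 -0.5846  0.2265] shift tool mm [-55.5 106.6 571.6] open 0.0798 F [ 0.1  0.5 -0.5]
jaw world deg 26.06 y axis [-0.e+00  2.e-04 -1.e+00]
turn rotvec tool [-0.0001 -0.0338 -0.0002]
```

```bash
python3 -m inch '[[[0,0,0,0,-0.034,0],[-5,0,45,0,0,0],[-5,0,50,0,0,0],[-5,0,55,0,0,0],[-5,0,55,0,0,0],[-5,0,55,0,0,0],[-5,0,55,0,0,0],[-5,0,55,0,0,0]]]'
python3 -m inch '[[[0,10,55,0,0,0],[0,20,55,0,0,0],[0,20,50,0,0,0],[0,20,43,0,0,0],[0,10,0,0,0,0],[0,0,0,0,0,0]]]'
python3 -c "
from h import *
plan([.6241,-.2836,.032],28)"
```

```text
t: 2.68
tool_pos: [0.4463, -0.3785, 0.2268]
orientation: [-1.402, 0.842, -0.843]
force: [-0.4, -0.1, 0.8]
opening: 0.08
t: 3.42
tool_pos: [0.6231, -0.2838, 0.1452]
orientation: [-1.402, 0.844, -0.84]
force: [-0.2, 0.6, 1.1]
opening: 0.0799
t 3.425 pos [ 0.6231 -0.2838  0.1452] shift tool mm [  0.5 113.2   1.2] open 0.0799 F [-0.2  0.6  1.1]
jaw world deg 28.04 y axis [-2.5e-03  9.0e-04 -1.0e+00]
turn rotvec tool [ 0.0018  0.0007 -0.002 ]
```

```bash
python3 -m inch '[[[0.5,25,1,0,0,0],[0,30,0,0,0,0],[0,30,0,0,0,0],[0,18,0,0,0,0],[0,10,0,0,0,0],[0,0,0,0,0,0]]]' 70
python3 - <<'E'
from h import *
plan([.6241,-.2836,.032],28)
S=optics.read_camera("side");T=optics.read_camera("top")
f=lambda c,x,y:cv2.resize(c["image"][y:y+120,x:x+120],(400,400),interpolation=cv2.INTER_CUBIC)
cv2.imwrite("pics/d.png",np.hstack([f(S,325,360),f(T,413,160)]))
E
```

```text
t: 4.18
tool_pos: [0.625, -0.2844, 0.0338]
orientation: [-1.402, 0.842, -0.842]
force: [0.3, 0.8, 1.6]
opening: 0.0701
t 4.175 pos [ 0.625  -0.2844  0.0338] shift tool mm [-1.1  1.8 -0.4] open 0.0701 F [0.3 0.8 1.6]
jaw world deg 28.04 y axis [-1.e-04  0.e+00 -1.e+00]
turn rotvec tool [ 0.0001  0.0007 -0.0001]
```

View pics/d.png

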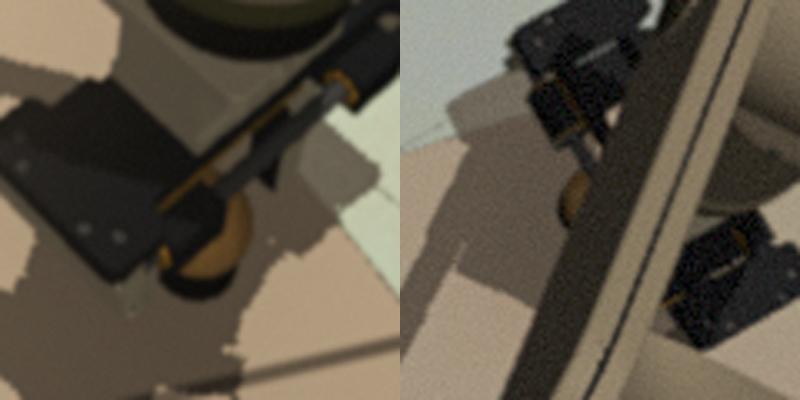

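The ball is between the two fingers at side crop (210,230), with the stand still visible under it. I'll go down 1 mm and close.

```bash
python3 -m inch '[[[-1,1,0,0,0,0],[0,0,0,0,0,0],[0,0,0,0,0,0],[0,0,0,0,0,0],[0,0,0,0,0,0],[0,0,0,0,0,0]]]' 38 8
```

```text
t: 5.03
tool_pos: [0.6244, -0.2836, 0.0329]
orientation: [-1.402, 0.842, -0.841]
force: [-4.8, -1.3, 5.1]
opening: 0.0437
```

```bash
python3 -m inch '[[[0,-5,0,0,0,0],[0,-10,0,0,0,0],[0,-20,0,0,0,0],[0,-25,0,0,0,0],[0,-25,0,0,0,0],[0,-20,0,0,0,0],[0,-5,0,0,0,0],[0,0,0,0,0,0]]]'
python3 - <<'E'
from h import *
plan([.547,-.013,.145],28)
S=optics.read_camera("side");T=optics.read_camera("top")
f=lambda c,x,y:cv2.resize(c["image"][y:y+160,x:x+160],(400,400),interpolation=cv2.INTER_CUBIC)
cv2.imwrite("pics/e.png",np.hstack([f(S,305,320),f(T,393,140)]))
E
```

```text
t: 6.02
tool_pos: [0.6247, -0.2832, 0.1428]
orientation: [-1.402, 0.841, -0.841]
force: [-0.3, 0.3, -0.6]
opening: 0.0434
t 6.025 pos [ 0.6247 -0.2832  0.1428] shift tool mm [-275.    -2.3   58.5] open 0.0434 F [-0.3  0.3 -0.6]
jaw world deg 28.07 y axis [ 3.e-04 -1.e-04 -1.e+00]
turn rotvec tool [-0.0002  0.0013  0.0002]
```

View pics/e.png

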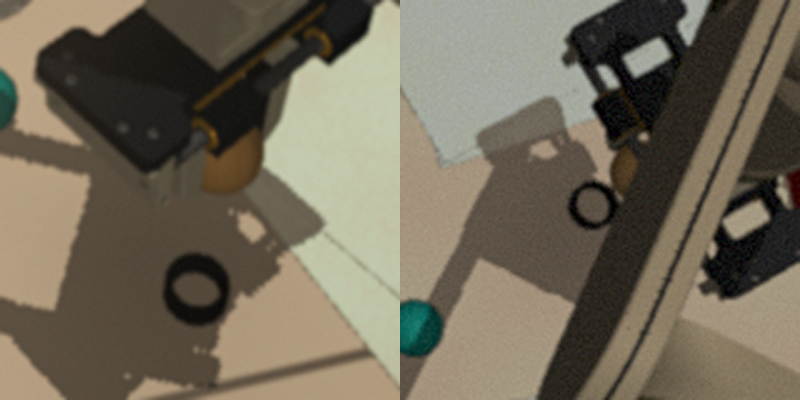

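Lifted: the ball is between the pads, with an opening of 43.4 mm, and the ring stand is empty at top crop (593,205). Next I'll move over the dish.

```bash
python3 -m inch '[[[-15,0,4,0,0,0],[-35,0,8,0,0,0],[-45,0,9,0,0,0],[-45,0,9,0,0,0],[-45,0,9,0,0,0],[-45,0,9,0,0,0],[-30,0,7,0,0,0],[-15,0,3.5,0,0,0]]]'
python3 -m inch '[[[0,0,0,0,0,0],[0,0,0,0,0,0]]]'
python3 - <<'E'
from h import *
plan([.547,-.013,.0625],28)
S=optics.read_camera("side");T=optics.read_camera("top")
print("stand",onz(T,470.2,222,.016))
f=lambda c,x,y:cv2.resize(c["image"][y:y+160,x:x+160],(400,400),interpolation=cv2.INTER_CUBIC)
cv2.imwrite("pics/f.png",np.hstack([f(S,210,200),f(T,250,185)]))
E
```

```text
t: 7.12
tool_pos: [0.5457, -0.0108, 0.142]
orientation: [-1.403, 0.841, -0.839]
force: [0.4, -0.2, 0.0]
opening: 0.0434
t: 7.38
tool_pos: [0.547, -0.0138, 0.1425]
orientation: [-1.402, 0.841, -0.842]
force: [0.2, -0.5, 0.2]
opening: 0.043
t 7.375 pos [ 0.547  -0.0138  0.1425] shift tool mm [-0.8 80.   0.4] open 0.043 F [ 0.2 -0.5  0.2]
jaw world deg 28.05 y axis [-0.e+00 -4.e-04 -1.e+00]
turn rotvec tool [0.0002 0.0008 0.0004]
stand [ 0.62258916 -0.28177983  0.016     ]
```

View pics/f.png

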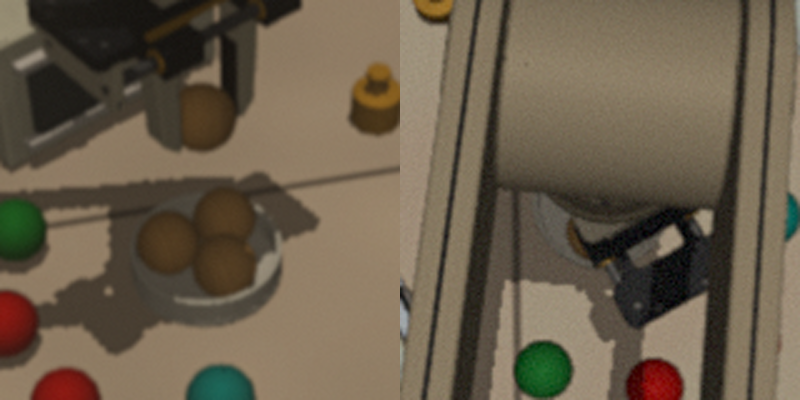

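```bash
python3 - <<'E'
from h import *
S=optics.read_camera("side")
p=monitor.read_state()["tool_pos"]; print("TCP px",proj(S,p))
hsv=cv2.cvtColor(S["image"],cv2.COLOR_BGR2HSV); m=cv2.inRange(hsv,(8,110,40),(24,255,255))
q=np.zeros_like(m); q[225:265,268:310]=m[225:265,268:310]
ct=max(cv2.findContours(q,cv2.RETR_EXTERNAL,cv2.CHAIN_APPROX_NONE)[0],key=cv2.contourArea)
print(cv2.boundingRect(ct), "1mm px", proj(S,p+[0,0,.01])-proj(S,p),proj(S,p+[.01,0,0])-proj(S,p),proj(S,p+[0,.01,0])-proj(S,p))
E
python3 -m inch '[[[0,10,0,0,0,0],[0,20,0,0,0,0],[0,20,0,0,0,0],[0,15,0,0,0,0],[0,6,0,0,0,0],[0,0,0,0,0,0],[0,0,0,0,0,0]]]'
python3 - <<'E'
from h import *
plan([.547,-.013,.0625],28)
S=optics.read_camera("side");T=optics.read_camera("top")
f=lambda c,x,y:cv2.resize(c["image"][y:y+100,x:x+100],(500,500),interpolation=cv2.INTER_CUBIC)
cv2.imwrite("pics/g.png",f(S,245,240))
E
```

```text
TCP px [290.86482531 246.37984617]
(282, 234, 22, 26) 1mm px [-0.18955039 -4.73690324] [ 6.22984357 -0.94069192] [-1.18707647 -4.12746302]
t: 8.4
tool_pos: [0.5475, -0.013, 0.0724]
orientation: [-1.401, 0.84, -0.842]
force: [-1.1, -0.1, -0.4]
opening: 0.0436
t 8.4 pos [ 0.5475 -0.013   0.0724] shift tool mm [-0.3  9.9 -0.5] open 0.0436 F [-1.1 -0.1 -0.4]
jaw world deg 28.08 y axis [ 1.4e-03 -1.0e-04 -1.0e+00]
turn rotvec tool [-0.0011  0.0013  0.0007]
```

View pics/g.png

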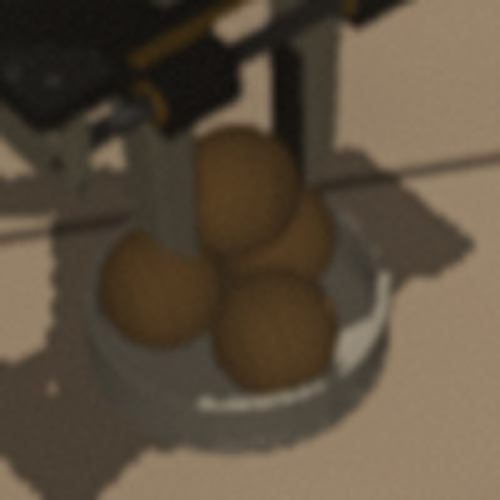

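The ball centre projects onto the TCP (row 246.5 against 246.4), so it is centred in the jaws above the hollow. I'll lower it slowly.

```bash
python3 -m inch '[[[0,2,0,0,0,0],[0,2,0,0,0,0],[0,2,0,0,0,0],[0,1,0,0,0,0],[0,1,0,0,0,0],[0,0,0,0,0,0],[0,0,0,0,0,0]]]'
python3 -c "
from h import *
plan([.547,-.013,.0625],28)"
python3 -m inch '[[[0,1,0,0,0,0],[0,0,0,0,0,0],[0,0,0,0,0,0]]]'
python3 -c "
from h import *
plan([.547,-.013,.0625],28)"
python3 -m inch '[[[0,0.7,0,0,0,0],[0,0,0,0,0,0],[0,0,0,0,0,0]]]'
```

```text
t: 9.38
tool_pos: [0.5469, -0.013, 0.0637]
orientation: [-1.402, 0.841, -0.841]
force: [-0.2, -0.5, -0.4]
opening: 0.0439
t 9.375 pos [ 0.5469 -0.013   0.0637] shift tool mm [0.  1.2 0. ] open 0.0439 F [-0.2 -0.5 -0.4]
jaw world deg 28.08 y axis [ 1.e-04 -0.e+00 -1.e+00]
turn rotvec tool [-0.0001  0.0013  0.0001]
t: 9.75
tool_pos: [0.5473, -0.0132, 0.0632]
orientation: [-1.402, 0.84, -0.842]
force: [-1.4, -1.5, 5.0]
opening: 0.0432
t 9.75 pos [ 0.5473 -0.0132  0.0632] shift tool mm [-0.3  0.7 -0.2] open 0.0432 F [-1.4 -1.5  5. ]
jaw world deg 28.07 y axis [ 1.e-03 -3.e-04 -1.e+00]
turn rotvec tool [-0.0007  0.0013  0.0008]
t: 10.12
tool_pos: [0.5474, -0.0133, 0.0627]
orientation: [-1.402, 0.84, -0.842]
force: [-2.0, -1.6, 7.6]
opening: 0.0433
```

Contact at TCP height 0.063, as expected. I'll ease back up and release in small openings.

```bash
python3 -m inch '[[[0,-0.8,0,0,0,0],[0,0,0,0,0,0],[0,0,0,0,0,0]]]'
python3 -m inch '[[[0,0,0,0,0,0],[0,0,0,0,0,0],[0,0,0,0,0,0]]]' 46
python3 -m inch '[[[0,0,0,0,0,0],[0,0,0,0,0,0],[0,0,0,0,0,0]]]' 52
python3 -m inch '[[[0,0,0,0,0,0],[0,0,0,0,0,0],[0,0,0,0,0,0]]]' 65
python3 - <<'E'
from h import *
plan([.547,-.013,.0625],28)
S=optics.read_camera("side")
f=lambda c,x,y:cv2.resize(c["image"][y:y+100,x:x+100],(500,500),interpolation=cv2.INTER_CUBIC)
cv2.imwrite("pics/h.png",f(S,245,240))
E
```

```text
t: 10.5
tool_pos: [0.547, -0.0131, 0.0628]
orientation: [-1.402, 0.841, -0.841]
force: [-0.7, -1.7, 4.3]
opening: 0.0434
t: 10.88
tool_pos: [0.5466, -0.0129, 0.0623]
orientation: [-1.402, 0.842, -0.841]
force: [0.3, -0.6, 0.3]
opening: 0.0462
t: 11.25
tool_pos: [0.5469, -0.013, 0.0627]
orientation: [-1.402, 0.841, -0.841]
force: [1.0, -0.4, 0.8]
opening: 0.0521
t: 11.62
tool_pos: [0.5469, -0.013, 0.0627]
orientation: [-1.402, 0.841, -0.841]
force: [-0.5, 0.1, 0.0]
opening: 0.0647
t 11.625 pos [ 0.5469 -0.013   0.0627] shift tool mm [0.1 0.2 0.1] open 0.0647 F [-0.5  0.1  0. ]
jaw world deg 28.08 y axis [ 0.  0. -1.]
turn rotvec tool [-0.      0.0014 -0.    ]
```

View pics/h.png

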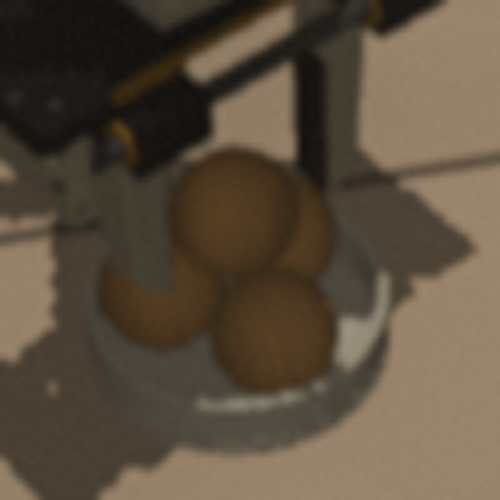

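The ball rests in the hollow at crop (235,210), with both fingers clear of it. I'll rise straight up and check with both cameras.

```bash
python3 -m inch '[[[0,-5,0,0,0,0],[0,-15,0,0,0,0],[0,-30,0,0,0,0],[0,-35,0,0,0,0],[0,-35,0,0,0,0],[0,-25,0,0,0,0],[0,-15,0,0,0,0],[0,0,0,0,0,0]]]'
python3 - <<'E'
from h import *
plan([.477,.132,.225],28)
S=optics.read_camera("side")
f=lambda c,x,y:cv2.resize(c["image"][y:y+200,x:x+200],(600,600),interpolation=cv2.INTER_CUBIC)
cv2.imwrite("pics/i.png",f(S,170,150))
hsv=cv2.cvtColor(S["image"],cv2.COLOR_BGR2HSV); m=cv2.inRange(hsv,(8,110,40),(24,255,255))
print("expected ball px",proj(S,[.5469,-.0129,.0625]))
E
```

```text
t: 12.68
tool_pos: [0.5476, -0.0131, 0.2244]
orientation: [-1.401, 0.839, -0.843]
force: [-0.3, -0.3, 0.3]
opening: 0.0648
t 12.675 pos [ 0.5476 -0.0131  0.2244] shift tool mm [-161.3   -0.9    6. ] open 0.0648 F [-0.3 -0.3  0.3]
jaw world deg 28.07 y axis [ 2.7e-03 -3.0e-04 -1.0e+00]
turn rotvec tool [-0.0022  0.0013  0.0016]
expected ball px [292.03094327 281.36855825]
```

View pics/i.png

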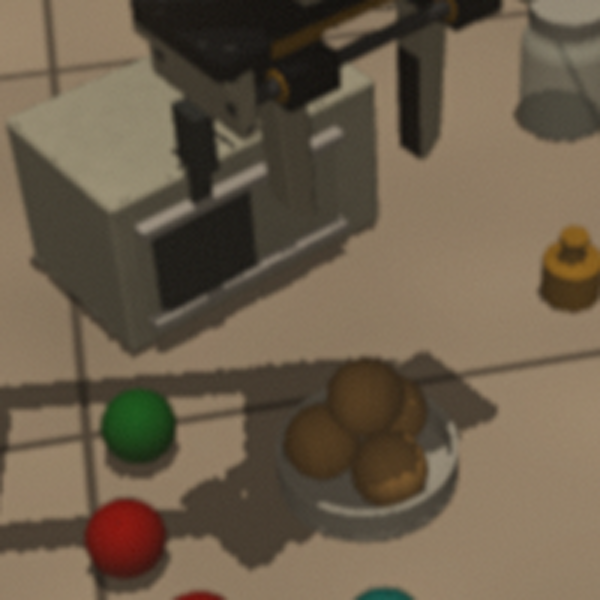

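The ball shows at side (292,282), where (292.0,281.4) is expected, so it rests in the hollow. Next I'll go above the tab.

```bash
python3 -m inch '[[[-10,0,0,0,0,0],[-25,0,1,0,0,0],[-35,0,1,0,0,0],[-40,0,1,0,0,0],[-30,0,1,0,0,0],[-15,0,1,0,0,0],[-6,0,1,0,0,0],[0,0,0,0,0,0]]]' 60
python3 - <<'E'
from h import *
plan([.477,.133,.139],28)
S=optics.read_camera("side")
f=lambda c,x,y:cv2.resize(c["image"][y:y+200,x:x+200],(600,600),interpolation=cv2.INTER_CUBIC)
cv2.imwrite("pics/j.png",f(S,150,120))
T=optics.read_camera("top");cv2.imwrite("pics/j2.png",f(T,150,180))
E
```

```text
t: 13.72
tool_pos: [0.4765, 0.1317, 0.2225]
orientation: [-1.402, 0.841, -0.841]
force: [0.2, -0.3, 0.5]
opening: 0.06
t 13.725 pos [0.4765 0.1317 0.2225] shift tool mm [-0.9 83.5  1.1] open 0.06 F [ 0.2 -0.3  0.5]
jaw world deg 28.08 y axis [-3.e-04 -3.e-04 -1.e+00]
turn rotvec tool [0.0004 0.0014 0.0001]
```

View pics/j.png

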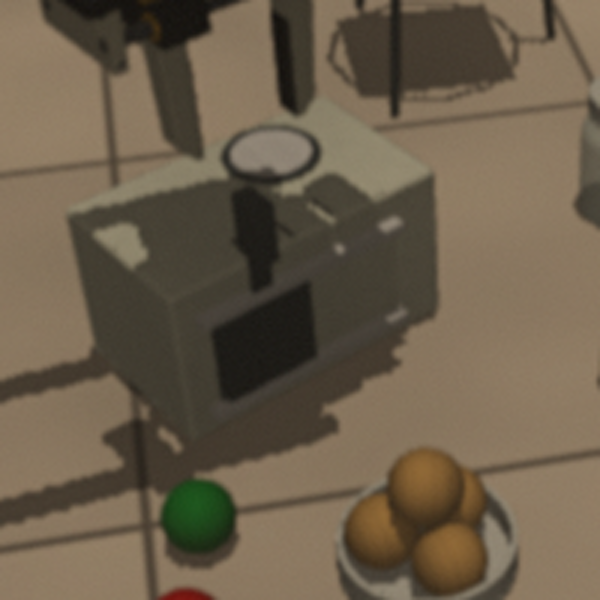

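View pics/j2.png

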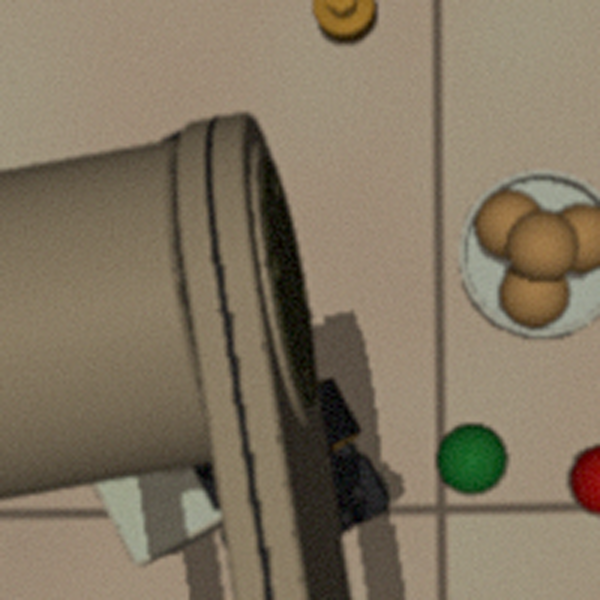

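The pyramid stands on its own in both views, and the fingers straddle the tab. Going down.

```bash
python3 -m inch '[[[0,10,1,0,0,0],[0,20,0,0,0,0],[0,20,0,0,0,0],[0,18,0,0,0,0],[0,10,0,0,0,0],[0,5,0,0,0,0],[0,0,0,0,0,0]]]'
python3 - <<'E'
from h import *
plan([.477,.133,.139],28)
S=optics.read_camera("side")
f=lambda c,x,y:cv2.resize(c["image"][y:y+130,x:x+130],(600,600),interpolation=cv2.INTER_CUBIC)
cv2.imwrite("pics/k.png",f(S,170,140))
E
```

```text
t: 14.7
tool_pos: [0.4774, 0.1323, 0.1398]
orientation: [-1.402, 0.841, -0.841]
force: [0.5, -0.7, -0.3]
opening: 0.0599
t 14.7 pos [0.4774 0.1323 0.1398] shift tool mm [-0.8  0.8 -0. ] open 0.0599 F [ 0.5 -0.7 -0.3]
jaw world deg 28.07 y axis [-0.  0. -1.]
turn rotvec tool [ 0.      0.0013 -0.    ]
```

View pics/k.png

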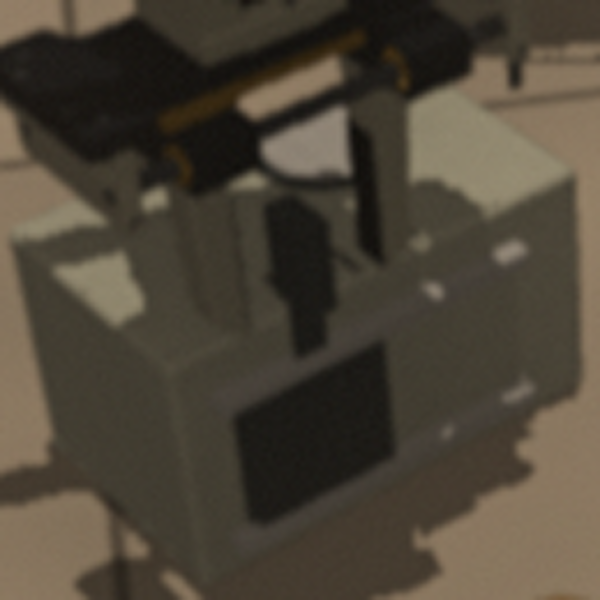

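The tab is between the fingers, roughly mid-gap. Closing.

```bash
python3 -m inch '[[[0,0,0,0,0,0],[0,0,0,0,0,0],[0,0,0,0,0,0],[0,0,0,0,0,0],[0,0,0,0,0,0],[0,0,0,0,0,0],[0,0,0,0,0,0],[0,0,0,0,0,0]]]' 8 30
python3 - <<'E'
from h import *
plan([.477,.133,.139],28)
S=optics.read_camera("side")
f=lambda c,x,y:cv2.resize(c["image"][y:y+130,x:x+130],(600,600),interpolation=cv2.INTER_CUBIC)
cv2.imwrite("pics/l.png",f(S,170,140))
E
```

```text
t: 15.75
tool_pos: [0.4776, 0.1326, 0.1398]
orientation: [-1.401, 0.841, -0.841]
force: [5.1, 2.7, -2.6]
opening: 0.0137
t 15.75 pos [0.4776 0.1326 0.1398] shift tool mm [-0.7  0.8 -0.4] open 0.0137 F [ 5.1  2.7 -2.6]
jaw world deg 28.08 y axis [ 8.e-04  4.e-04 -1.e+00]
turn rotvec tool [-0.0009  0.0014  0.    ]
```

View pics/l.png

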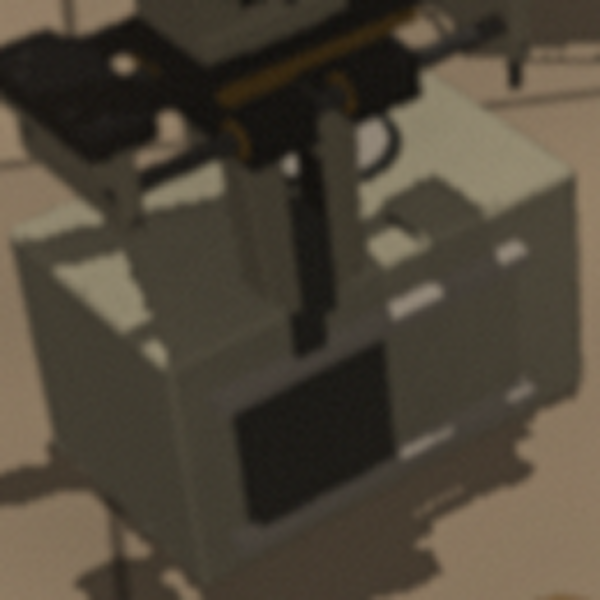

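```bash
python3 -m inch '[[[0,0,2,0,0,0],[0,0,5,0,0,0],[0,0,6,0,0,0],[0,0,6,0,0,0],[0,0,6,0,0,0],[0,0,4,0,0,0],[0,0,1,0,0,0],[0,0,0,0,0,0]]]' 8 40
python3 - <<'E'
from h import *
plan([.5041,.1467,.139],28)
S=optics.read_camera("side")
f=lambda c,x,y:cv2.resize(c["image"][y:y+200,x:x+200],(600,600),interpolation=cv2.INTER_CUBIC)
cv2.imwrite("pics/m.png",f(S,160,140))
E
```

```text
t: 16.8
tool_pos: [0.5035, 0.1464, 0.1397]
orientation: [-1.403, 0.842, -0.84]
force: [-7.3, -2.8, 5.4]
opening: 0.0137
t 16.8 pos [0.5035 0.1464 0.1397] shift tool mm [0.1 0.7 0.7] open 0.0137 F [-7.3 -2.8  5.4]
jaw world deg 28.08 y axis [-1.5e-03 -6.0e-04 -1.0e+00]
turn rotvec tool [ 0.0016  0.0015 -0.0002]
```

View pics/m.png

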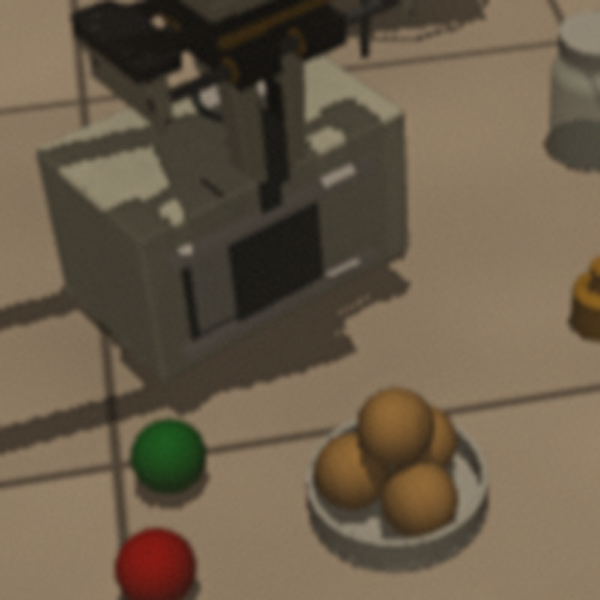

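```bash
python3 -m inch '[[[0,0,0.5,0,0,0],[0,0,0,0,0,0],[0,0,0,0,0,0],[0,0,0,0,0,0],[0,0,0,0,0,0],[0,0,0,0,0,0],[0,0,0,0,0,0],[0,0,0,0,0,0]]]'
python3 - <<'E'
from h import *
plan([.5041,.1467,.139],28)
S=optics.read_camera("side")
o=np.array([.481,.207,0]);a=np.radians(28);y=np.array([np.cos(a),np.sin(a),0]);x=np.array([np.sin(a),-np.cos(a),0])
print("px*3 per 30mm",3*(proj(S,o+.065*x-.01*y+[0,0,.11])-proj(S,o+.065*x-.04*y+[0,0,.11])))
g=lambda im:cv2.cvtColor(im,cv2.COLOR_BGR2GRAY)[200:235,205:285].astype(int)
a0=g(cv2.imread("pics/side0.png"));b0=g(S["image"])
cv2.imwrite("pics/n.png",cv2.resize(np.vstack([cv2.imread("pics/side0.png")[190:255,175:305],S["image"][190:255,175:305]]),(780,780),interpolation=cv2.INTER_CUBIC))
s=cv2.imread("pics/side0.png")
for n,c in(("top",optics.read_camera("top")),("side",S)):
    print(n,"ball exp",proj(c,[.547,-.013,.0625]))
    cv2.imwrite(f"pics/o_{n}.png",cv2.resize(c["image"][225:335,255:365],(550,550)))
E
```

```text
t: 17.85
tool_pos: [0.5037, 0.1466, 0.1397]
orientation: [-1.403, 0.842, -0.84]
force: [-7.3, -2.9, 4.8]
opening: 0.0137
t 17.85 pos [0.5037 0.1466 0.1397] shift tool mm [0.1 0.7 0.4] open 0.0137 F [-7.3 -2.9  4.8]
jaw world deg 28.08 y axis [-1.7e-03 -6.0e-04 -1.0e+00]
turn rotvec tool [ 0.0018  0.0014 -0.0003]
px*3 per 30mm [ 41.19588632 -20.28388585]
top ball exp [330.45240858 261.72859959]
side ball exp [292.10101645 281.40094073]
```

View pics/n.png

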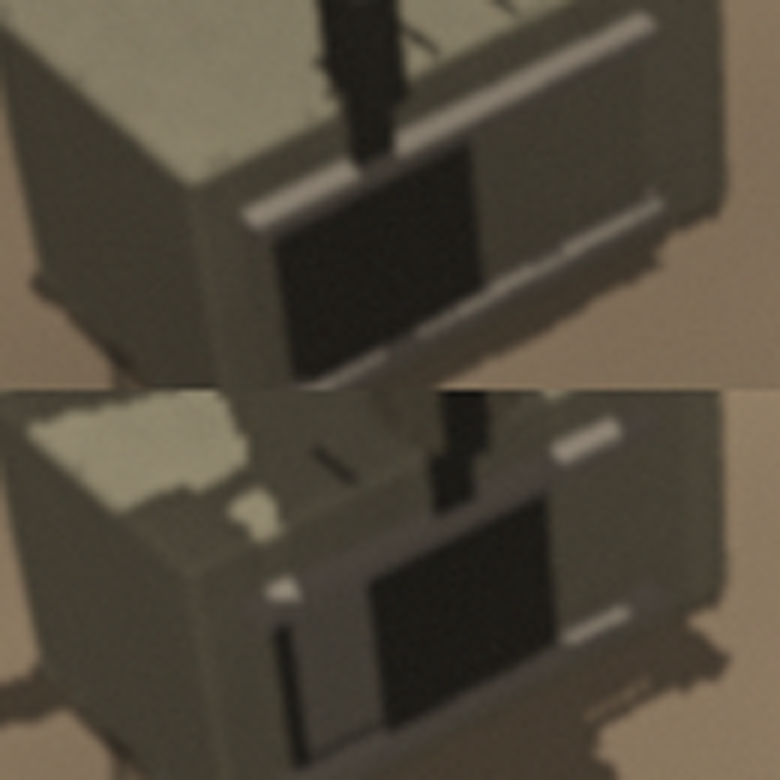

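View pics/o_top.png

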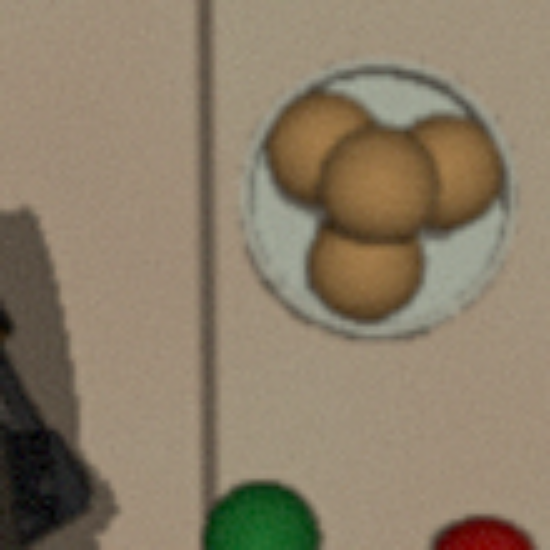

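The stem moved 13.7 px, which is what 30 mm should give. The spring reads about 7.8 N against 7.5 N expected at half, and the ball is at top (331,261.8) against (330.5,261.7) expected. Handing in.

```bash
python3 -c "
from plant import robot
print(robot.close_job())"
```

```text
the job is handed in; nothing more can be done
None
```

I set the wooden ball on the three balls in the dish and slid the shutter to about half travel. I handed the job in at about 18 s (limit 51 s) with the tab still gripped; no verdict was reported.

- **Ball:** It rests untouched in the hollow, within about 1 px (about 2 mm) of its expected place in both cameras. I last checked the top view after the slide.
- **Shutter:** The TCP moved 29.6 mm along the slide. In the image the tab stem moved about 30 mm, but the dark panel's edge suggested about 28 mm. Both are within the 5 mm allowed.
- **Hold:** The fingers grip the tab with 40 N, at an opening of 13.7 mm. They hold about 7.8 N against the spring (7.5 N expected at half), steady over the last second.
- **Bystanders:** The arm kept well clear of the jar, the beaker and the brass weight. The jar and weight looked unmoved in later pictures. I did not re-measure any of the three.

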